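# Take the T-nut out of the tray and mark it in the hand press

### The job

Take the T-nut that stands on its end among the screws in the tin tray and lay it, on its broad base with the narrow ridge up, in the nest on the slide of the blue hand marking press. Push the slide fully home under the ram, then press the red palm knob down until it bottoms against its stop, and let it spring back up, leaving the nut in the nest with the slide home. Leave the screws in the tray and the grease pot standing where they are.

Things in the scene. Friction and masses are not known exactly. Their poses are not given: they have to be found in the camera images.
- t_nut_mid (a point): Centre of the black steel T-nut: base 32 x 28 x 10 mm with a ridge 32 x 16 x 10 mm along its middle, 20 mm high in all, light thread plug in the ridge's top. x: along the 32 mm (same either way round), y: across, z: out of the ridge; the point is 10 mm above the underside. Starts standing on a 32 mm end, x vertical, z level; tipped past 28 degrees towards its base it falls flat, ridge up.
- tray_floor (a point): Middle of the inner floor of the tin tray, 2 mm above the bench; the tray is 132 mm along x, 200 mm along y, walls 2 mm thick and 28 mm high, and does not move. Parts in it stand at least 40 mm apart, centre to centre. Between tray and press there is bare bench at least 110 mm wide.
- screw_1: Black socket screw standing on its head in the tray, 18 mm across the head, 42 mm high; origin at the centre of its underside, z up.
- screw_2: Black socket screw standing on its head in the tray, 15 mm across the head, 40 mm high; origin at the centre of its underside, z up.
- screw_3: Black socket screw standing on its head in the tray, 15 mm across the head, 40 mm high; origin at the centre of its underside, z up.
- screw_4: Black socket screw standing on its head in the tray, 15 mm across the head, 45 mm high; origin at the centre of its underside, z up.
- grease_pot: White bottle with a red nozzle, 44 mm across, 90 mm high, standing at the back of the bench; origin at the centre of its underside, z up.
- nest (a point): Floor centre of the nest, a pocket 7 mm deep in the steel block on the press's slide, its mouth bevelled 3 mm outwards over the top 4 mm; 34.5 mm along x by 30.5 mm along y, so the T-nut's base fits with its length along x; the ridge and the top 3 mm of the base stand proud. x: along the travel, towards the ram; z up; floor 26 mm above the bench. The ways beside it are no higher than the floor.
- handle (a point): Centre of the slide's black handle, an upright block 14 mm along x, 46 mm along y, 30 mm high (top 52 mm above the bench), 88 mm behind the nest's centre, away from the ram; x: along the travel, towards the ram. Pinch it across its 14 mm or push its rear face.
- slide (a joint): Travel of the slide, m: 0 pulled right out, 0.095 fully home against its stop with the nest exactly under the ram. It stays where it is left and takes about 3 N to move.
- knob_top (a point): Top centre of the ram's red mushroom palm knob (48 mm across), 174 mm above the bench when up. The press head under it has its front 24 mm from the ram's axis and its top 115 mm above the bench. With the slide right out the nest's centre is 95 mm from the ram's axis.
- ram (a joint): How far the palm knob is pressed down, m: 0 up, 0.012 bottomed against its stop. A return spring resists with about 5 N at the top and 12 N at the stop, and lifts it again when let go.
- t_nut: The T-nut itself: origin at the centre of the underside of its base, 10 mm below point t_nut_mid, same axes.
- power_post: Tall wooden post with a white power strip at the back edge of the bench, 525 mm high, to be kept clear of: strip and post fill 31 mm before and 36 mm behind the origin along x, 78 mm to its right and 22 mm to its left; origin at its foot on the bench.

How it is judged:
By the outcome, as a careful person would: the job done as asked, in the order asked, and still so for the second after the job is handed in, with the robot touching nothing.
It also fails if it takes over 72 s, if anything falls off the work surface, if the arm or the gripper's body presses on something with over 40 N, if the wrist force passes 120 N, or if a joint passes its speed limit or range.

### The arm

A 6-joint arm with a two-finger parallel gripper is mounted at the origin on the work surface; the furniture and walls round the work are solid. World frame = base frame: x ahead of the robot, y to its left, z up, the work surface at z = 0. Lengths are in mm, angles in degrees, forces in N, time in s.
With the tool pointing down it reaches from about 350 to 850 mm from the base axis. Payload 8.1 kg.
Tool frame: the origin (TCP) lies midway between the tips of the shut fingers; the grasp point (between the pads) lies 19 mm behind it (r.pinch_z is the distance from the TCP to the grasp point, in mm); z points along the fingers, y is the line along which they close (so a half turn about z gives the same grasp; the last joint's range is limited). The gripper opens to 85 mm and grips with 20 to 120 N. Pads are 22 mm wide; open, the fingers measure 114 mm over their backs; the gripper's body (76 mm by 85 mm) begins 54 mm behind the grasp point. The pads swing forward as they close: fully open they stand 13 mm farther back than shut.
Start: joints at [-74.45, 7.471, 85.268, -0, 87.261, -4.893], TCP at [209.587, -562.209, 231.292] pointing down, gripper open.
Joint ranges: [-169.43, 169.43], [-51.17, 129.36], [1.28, 143.12], [-76.62, 256.62], [0, 156.53], [-152.29, 152.29]. Speed limits (degrees/s): [136.94, 136.94, 159.86, 180, 180, 180].

### API

Orientations are given as [roll, pitch, yaw] about the fixed x, y, z axes, in that order (R = Rz(yaw) Ry(pitch) Rx(roll)).
In Python, from bench import sensors, optics, job, r gives the robot as it stands.
- The arm moves only by the tool play_rows, never from a script. Its argument "motion" is a list that holds one entry, the list of rows, each a list of 6 numbers: the shift along the tool's x, y, z in cm, then the turn, a rotation vector about the tool's x, y, z in degrees. In form: [[[x, y, z, ax, ay, az], ...]]. A call has 1 to 5 rows; each row is the pose to reach, as a shift and turn from the pose commanded when the call began, along the tool's axes at that moment; what a row does not reach only later rows make up. A row lasts 1/10 s, in which the tool goes at most 50 mm and 8.59 degrees, less where a joint would pass 70% of its speed; a pose out of reach is approached as far as the arm can. A call with a gripper value outside its range is refused whole. "jaw" is the opening, from 0 (shut) to 1 (fully open), set as the call begins (left out, the last holds). The fingers move at their own pace and stop on an object; "squeeze" is the grip in N (left out, the last holds). Time passes only in rows, so rows that repeat a pose let the fingers close. It gives the time, the measured TCP pose, the force, the opening and the grip force at its end, in the units of the state.
- sensors.sense(): the state, without advancing time (a new reading comes with each control period).
- optics.snapshot(name): name is "scene" or "top" or "wrist"; returns a dict with "pixels" (400x640x3 uint8, red, green, blue), "mtx" (3x3 intrinsics, pixels), "R" (3x3) and "t" (3): a world point X has camera coordinates R X + t; the wrist camera has in their place "T_tool_cam" (4x4, takes a point from camera to tool coordinates, whose origin is the TCP and whose axes are the flange's). Camera axes: x right, y down, z forward; pixel columns grow to the right and rows downward; lengths in mm; the calibration is good to about 2 mm. The wrist camera is an equidistant fisheye: a pixel r from the principal point sees the ray r / f radians off the axis. A picture is of the moment at which its call begins: read the wrist's pose just before it. There is no depth.
- job.hand_in(): hands the job in; it is judged then, once.
The state is a dict: "time": time; "joint_pos": joint angles; "qd": joint speeds; "joint_efforts": joint torques, N m; "tool_pos": TCP position; "tcp_rot": TCP orientation; "ft_force": force on the tool from outside, world axes, zero at the start; "wrist_torque": the same for the moment, N m; "finger_gap": finger opening in mm; "grip_force": force on a finger pad.
Only numpy, scipy, OpenCV 4.12 (cv2) and the standard library are available. Lean on these libraries where they do the work, as an engineer would, in place of code of your own. Each camera call takes 0.05 s, during which the arm holds its last target. There are 200 camera calls.

## Working session

There is one attempt and no reset: what is moved stays moved. The work goes in short steps, Python scripts to look and compute and a tool call to move; the robot and the scene stay as the last step left them, time stands still between calls to the robot, and variables do not carry over. Pictures are saved under pics/ and viewed, at most 10 in all, crops included, and the job is handed in when it is done.

Besides the shell and the picture viewer there is one more tool, called after ">>>" as name(argument=value, ...) on one line, values as JSON. play_rows: Moves the arm, as the interface text tells. Its arguments: {"type":"object","properties":{"motion":{"type":"array","items":{"type":"array","items":{"type":"array","items":{"type":"number"}}}},"jaw":{"type":"number"},"squeeze":{"type":"number"}},"required":["motion"]}

```bash
mkdir -p pics; ls; cat > h.py <<'E'
import numpy as np,cv2
from bench import sensors,optics,job,r
from scipy.spatial.transform import Rotation as Ro
def ray(s,u,v):
    K=np.array(s["mtx"]);R=np.array(s["R"]);t=np.array(s["t"])
    return -R.T@t, R.T@np.linalg.solve(K,[u,v,1.])
def plane(s,u,v,z):
    c,d=ray(s,u,v); return c+d*(z-c[2])/d[2]
def proj(s,X):
    p=np.array(s["mtx"])@(np.array(s["R"])@np.array(X,float)+np.array(s["t"])); return p[:2]/p[2]
def wray(s,st,u,v):
    K=np.array(s["mtx"]);a=np.array([(u-K[0,2])/K[0,0],(v-K[1,2])/K[1,1]]);th=np.linalg.norm(a)
    d=np.r_[a/max(th,1e-9)*np.sin(th),np.cos(th)]
    T=np.array(s["T_tool_cam"]);Rt=Ro.from_euler('xyz',st["tcp_rot"],degrees=True).as_matrix()
    return Rt@T[:3,3]+np.array(st["tool_pos"]), Rt@T[:3,:3]@d
def wplane(s,st,u,v,z):
    c,d=wray(s,st,u,v); return c+d*(z-c[2])/d[2]
def save(s,n): cv2.imwrite("pics/"+n+".png",cv2.cvtColor(s["pixels"],cv2.COLOR_RGB2BGR))
def move(st,target):
    """world target TCP -> shift in tool axes, cm"""
    Rt=Ro.from_euler('xyz',st["tcp_rot"],degrees=True).as_matrix()
    return Rt.T@(np.array(target)-np.array(st["tool_pos"]))/10
E
python3 - <<'E'
from h import *
import pickle
st=sensors.sense();print(st)
d={}
for n in("scene","top","wrist"):
    s=optics.snapshot(n);d[n]=s;save(s,n+"0")
    print(n,s["mtx"],s.get("R"),s.get("t"),s.get("T_tool_cam"))
pickle.dump((st,d),open("s0.pkl","wb"))
E
```

```text
pics
{'time': 0.0, 'joint_pos': array([-7.44493944e+01,  7.51482245e+00,  8.53303172e+01, -1.15275163e-03,
        8.72605143e+01, -4.89391311e+00]), 'qd': array([-0.02566247, -0.036639  ,  0.09665925, -0.06378225,  0.03108233,
       -0.03812413]), 'joint_efforts': array([ 2.15797292e-03, -5.69398391e+01, -5.00543332e+01,  8.89179751e-05,
        1.47005136e-02, -5.29179329e-05]), 'tool_pos': array([ 209.43762177, -561.67195779,  230.23745324]), 'tcp_rot': array([-1.79894633e+02, -7.86630579e-03,  2.04445676e+01]), 'ft_force': array([ 0.40155039, -0.05671449,  0.83298199]), 'wrist_torque': array([ 0.00535342, -0.02484223, -0.00230347]), 'grip_force': 0.0, 'finger_gap': 85.48905553731359}
scene [[425.21265077   0.         317.37625472]
 [  0.         425.21265077 200.82808685]
 [  0.           0.           1.        ]] [[-0.66163057 -0.74972408  0.01260106]
 [-0.41371111  0.3509806  -0.84003318]
 [ 0.62537037 -0.56100483 -0.54238867]] [438.42582761 312.25693721 740.41024826] None
top [[439.75660607   0.         318.95237395]
 [  0.         439.75660607 197.54780887]
 [  0.           0.           1.        ]] [[-0.00392106 -0.99983692 -0.01762854]
 [-0.99147988  0.00618236 -0.13011313]
 [ 0.1302009   0.01696816 -0.99134243]] [  89.82790663  556.47312781 1272.58239602] None
wrist [[309.70691629   0.         320.61954376]
 [  0.         309.70691629 196.08537073]
 [  0.           0.           1.        ]] None None [[-4.40656760e-04 -9.62673871e-01 -2.70663672e-01  6.89973709e+01]
 [ 9.99999568e-01 -2.02598291e-04 -9.07474899e-04 -3.20653925e-02]
 [ 8.18766377e-04 -2.70663955e-01  9.62673544e-01 -1.43394327e+02]
 [ 0.00000000e+00  0.00000000e+00  0.00000000e+00  1.00000000e+00]]
```

View pics/scene0.png

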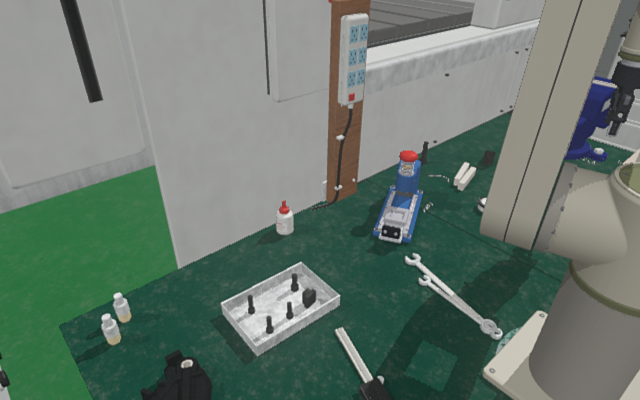

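View pics/top0.png

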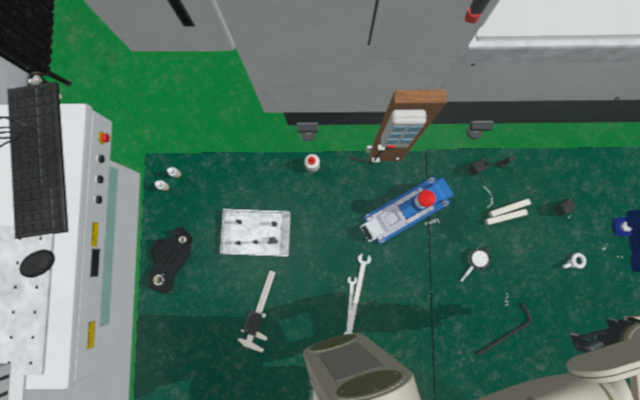

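The scene view shows the tray around (280,305) with the nut at (309,297), and the press at (400,200). In the top view the nut is at (272,240), the knob at (426,199) and the slide's front at (370,232).

```bash
python3 - <<'E'
from h import *
import pickle
st,d=pickle.load(open("s0.pkl","rb"));t=d["top"];s=d["scene"]
bgr=lambda p:cv2.cvtColor(p,cv2.COLOR_RGB2BGR)
def crop(p,x,y,w,h):return cv2.resize(bgr(p["pixels"])[y:y+h,x:x+w],(w*4,h*4),interpolation=cv2.INTER_CUBIC)
a=np.vstack([np.hstack([crop(t,215,200,85,65),crop(t,355,175,105,75)[:260]]),np.hstack([crop(s,215,262,130,80)[:, :400],crop(s,365,145,90,100)[:320]])])
cv2.imwrite("pics/c0.png",a);print(a.shape)
print("knob top",plane(t,426,199,174),"front",plane(t,368,232,50),"tray",plane(t,255.5,232,28))
for n,u,v in(("nut",272,240),):print(plane(t,u,v,34))
print("scene nut base",plane(s,309,303,2),"knob",plane(s,408,153,174))
c,e=ray(t,426,199);print('cam',c)
E
```

```text
(580, 760, 3)
knob top [ 533.29454642 -199.23121535  174.        ] front [453.12004435 -55.72123483  50.        ] tray [455.88127731 276.44864657  28.        ]
[431.73364555 226.25783279  34.        ]
scene nut base [431.43319481 227.24250757   2.        ] knob [ 533.81489231 -192.65693934  174.        ]
cam [ 386.39276283   64.77955172 1335.55291619]
```

View pics/c0.png

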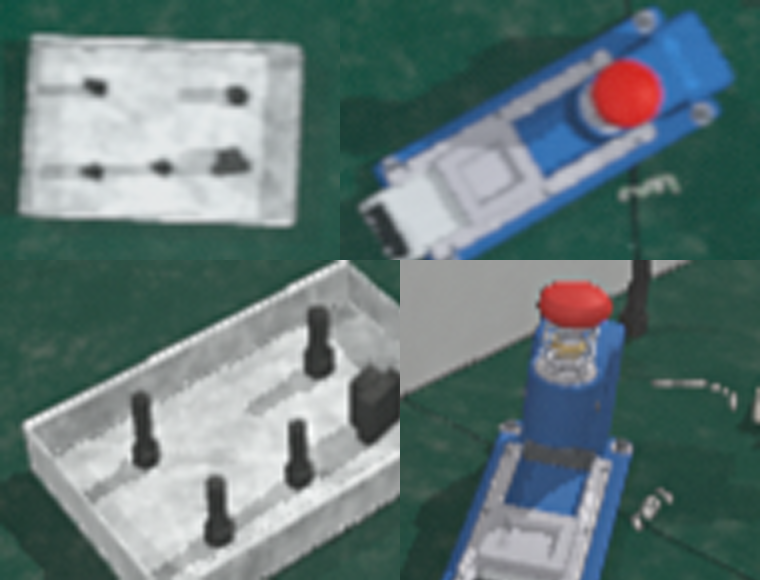

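The crops show the nut standing near the tray's right side, the press pointing right and away from the robot, and the slide pulled out. I'll travel to above the nut.

```bash
cat >> h.py <<'E'
def rows(st,xyz,eul,n=None):
    R0=Ro.from_euler('xyz',st["tcp_rot"],degrees=True);R1=Ro.from_euler('xyz',eul,degrees=True)
    sh=R0.inv().apply(np.array(xyz)-st["tool_pos"])/10;rv=(R0.inv()*R1).as_rotvec(degrees=True)
    n=n or int(np.ceil(max(np.linalg.norm(sh)/4.9,np.linalg.norm(rv)/8.5)))
    print(n,"rows; total",np.round(sh,2),np.round(rv,1))
    for i in range(1,min(n,5)+1):print(np.round(np.r_[sh,rv]*i/n,2).tolist())
E
python3 - <<'E'
from h import *
import pickle
st,d=pickle.load(open("s0.pkl","rb"));t=d["top"];s=d["scene"]
print("post",plane(s,342,195,0),plane(s,330,200,0), plane(s,357,190,0),"pot",plane(s,285,233,0))
rows(st,(400,-330,250),[180,0,63])
E
```

```text
post [ 692.31873026 -122.11051854    0.        ] [695.20112432 -76.97636282   0.        ] [ 683.53608455 -175.85818883    0.        ] pot [655.32502095 116.63079873   0.        ]
7 rows; total [ 25.95 -15.06  -1.95] [ -0.1  -0.  -42.6]
[3.71, -2.15, -0.28, -0.01, -0.01, -6.08]
[7.41, -4.3, -0.56, -0.03, -0.01, -12.16]
[11.12, -6.45, -0.83, -0.04, -0.02, -18.24]
[14.83, -8.6, -1.11, -0.06, -0.03, -24.32]
[18.53, -10.75, -1.39, -0.07, -0.03, -30.4]
```

>>> play_rows(motion=[[[3.7,-2.2,-0.3,0,0,-7],[7.4,-4.3,-0.6,0,0,-14],[11.1,-6.5,-0.8,0,0,-22],[14.8,-8.6,-1.1,0,0,-30],[18.5,-10.8,-1.4,0,0,-38]]])

```text
time: 0.65
tool_pos: [345.9, -394.9, 245.1]
tcp_rot: [-180.0, -0.0, 58.8]
ft_force: [0.4, -0.1, 0.4]
finger_gap: 85.7
grip_force: 0.0
```

```bash
python3 - <<'E'
from h import *
st=sensors.sense();print(st["tool_pos"],st["tcp_rot"],st["time"])
rows(st,(440,-160,245),[180,0,100])
E
```

```text
[ 345.8824424  -394.87694359  245.0724295 ] [-1.79981102e+02 -1.19888817e-02  5.87508869e+01] 0.65
6 rows; total [ 2.496e+01 -4.140e+00  1.000e-02] [ -0.   -0.  -41.2]
[4.16, -0.69, 0.0, -0.0, -0.0, -6.87]
[8.32, -1.38, 0.0, -0.0, -0.01, -13.75]
[12.48, -2.07, 0.01, -0.01, -0.01, -20.62]
[16.64, -2.76, 0.01, -0.01, -0.01, -27.5]
[20.8, -3.45, 0.01, -0.01, -0.02, -34.37]
```

>>> play_rows(motion=[[[4.2,-0.7,0,0,0,-7],[8.4,-1.4,0,0,0,-14],[12.6,-2.1,0,0,0,-21],[16.8,-2.8,0,0,0,-28],[21,-3.5,0,0,0,-36.3]]])

```text
time: 1.15
tool_pos: [425.5, -197.4, 245.1]
tcp_rot: [-180.0, -0.0, 95.0]
ft_force: [1.0, 0.1, -0.5]
finger_gap: 85.7
grip_force: 0.0
```

```bash
python3 - <<'E'
from h import *
st=sensors.sense();print(st["tool_pos"],st["tcp_rot"],st["time"])
s=optics.snapshot("wrist");save(s,"w1")
import pickle;pickle.dump((st,s),open("w1.pkl","wb"))
rows(st,(431,200,230),[180,0,120])
E
```

```text
[ 425.49583417 -197.3980201   245.11895484] [-1.79997617e+02 -4.14750720e-03  9.50290371e+01] 1.15
9 rows; total [39.54  4.03  1.51] [ -0.  -0. -25.]
[4.39, 0.45, 0.17, -0.0, -0.0, -2.77]
[8.79, 0.9, 0.34, -0.0, -0.0, -5.55]
[13.18, 1.34, 0.5, -0.0, -0.0, -8.32]
[17.57, 1.79, 0.67, -0.0, -0.0, -11.1]
[21.97, 2.24, 0.84, -0.0, -0.0, -13.87]
```

View pics/w1.png

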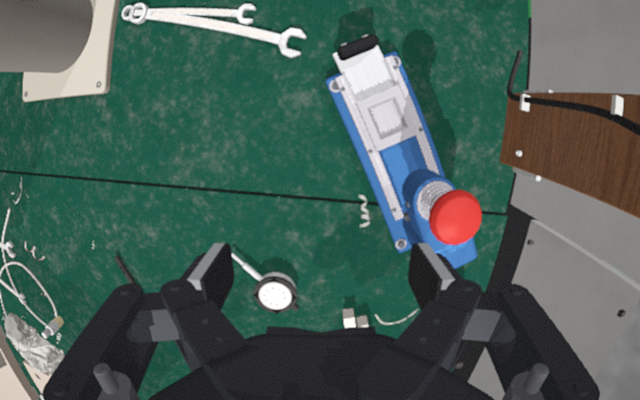

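Wrist view: nest at about (387,118), black handle at (360,47), knob at (455,217), post at the right.

>>> play_rows(motion=[[[4.8,0.4,0.2,0,0,-2.8],[9.6,0.9,0.3,0,0,-5.5],[14.4,1.3,0.5,0,0,-8.3],[19.2,1.8,0.7,0,0,-11],[24,2.2,0.8,0,0,-14]]])

```text
time: 1.7
tool_pos: [426.9, 43.5, 237.1]
tcp_rot: [180.0, 0.0, 108.8]
ft_force: [-0.1, -0.2, 1.0]
finger_gap: 85.2
grip_force: 0.0
```

```bash
python3 - <<'E'
from h import *
st=sensors.sense();print(st["tool_pos"],st["tcp_rot"],st["time"])
rows(st,(440,170,190),[180,0,120])
import pickle;w,s=pickle.load(open("w1.pkl","rb"))
print("nest",wplane(s,w,387,118,33),"handle top",wplane(s,w,360,47,52),"knob",wplane(s,w,455,217,174),"screw",wplane(s,w,336,86,17),wplane(s,w,401,244,17))
E
```

```text
[426.90757328  43.51206246 237.07313069] [1.79990109e+02 3.95776692e-03 1.08800702e+02] 1.7
3 rows; total [11.55  5.31  4.71] [  0.    0.  -11.2]
[3.85, 1.77, 1.57, 0.0, 0.0, -3.73]
[7.7, 3.54, 3.14, 0.01, 0.0, -7.47]
[11.55, 5.31, 4.71, 0.01, 0.0, -11.2]
nest [ 496.59296488 -128.36531029   33.        ] handle top [455.65762504 -53.5763457   52.        ] knob [ 531.67748248 -196.59493345  174.        ] screw [435.19984485 -96.75774291  17.        ] [ 542.46380828 -289.93107024   17.        ]
```

>>> play_rows(motion=[[[3.8,1.7,1.5,0,0,-3.7],[7.6,3.5,3,0,0,-7.5],[11.5,5.3,4.7,0,0,-11.2]]])

```text
time: 2.0
tool_pos: [440.7, 169.5, 190.1]
tcp_rot: [179.9, 0.0, 120.1]
ft_force: [1.8, -0.7, -0.2]
finger_gap: 85.6
grip_force: 0.0
```

```bash
python3 - <<'E'
from h import *
st=sensors.sense();print(st["tool_pos"],st["tcp_rot"],st["time"])
s=optics.snapshot("wrist");save(s,"w2")
import pickle;pickle.dump((st,s),open("w2.pkl","wb"))
cv2.imwrite("pics/w2c.png",cv2.resize(cv2.imread("pics/w2.png")[0:300,150:550],(800,600),interpolation=cv2.INTER_CUBIC))
E
```

```text
[440.72526459 169.49495504 190.14583226] [1.79930517e+02 2.98055548e-02 1.20075962e+02] 2.0
```

View pics/w2c.png

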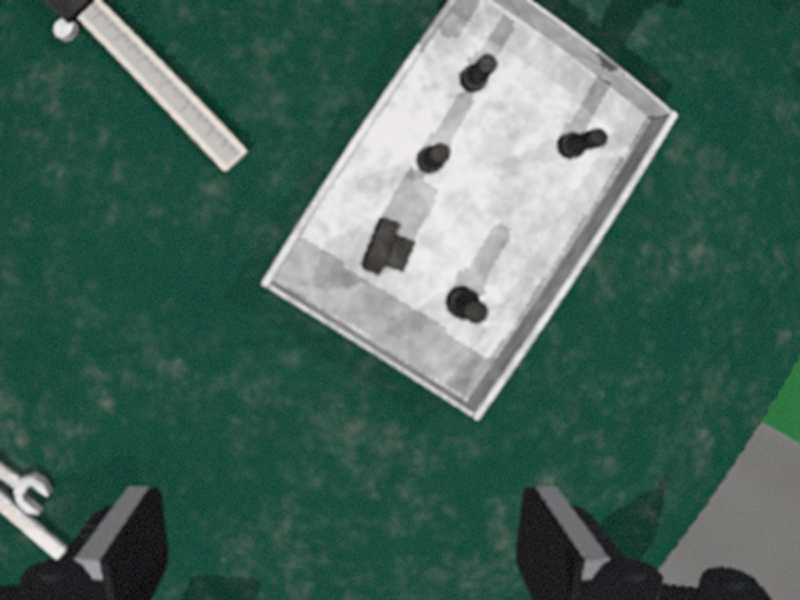

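The nut is in the tray at crop (386,247), T-profile seen from above: base edge on the left, ridge pointing right and slightly down. The base-side wall is only about 37 mm away, so I'll tip it on the bare bench instead. Measure it now.

```bash
cat >> h.py <<'E'
def wmany(s,st,pts,z): return np.array([wplane(s,st,u,v,z)[:2] for u,v in pts])
E
python3 - <<'E'
from h import *
import pickle
st,s=pickle.load(open("w2.pkl","rb"))
g=s["pixels"].max(2);m=(g<75).astype(np.uint8)
n,l,stt,c=cv2.connectedComponentsWithStats(m)
i=l[123,342];print(i,stt[i],c[i])
v,u=np.nonzero(l==i)
P=wmany(s,st,np.c_[u,v],34)
rect=cv2.minAreaRect(P.astype(np.float32));print(rect)
ctr=np.array(rect[0])
for a in range(0,24,3):
    d=np.array([np.cos(np.radians(a)),np.sin(np.radians(a))]);e=np.array([-d[1],d[0]])
    q=(P)@np.c_[d,e];lo=np.percentile(q,1,0);hi=np.percentile(q,99,0)
    print(a,hi-lo,"ctr",(lo+hi)/2@np.c_[d,e].T, P.mean(0))
    z=q[:,0]-lo[0]; print([round(np.ptp(q[(z>k)&(z<k+3),1]),1) for k in range(0,22,3)])
E
```

```text
483 [332 110  24  26 290] [342.45517241 123.26896552]
((432.48046875, 230.0028533935547), (18.65350914001465, 25.399616241455078), 8.737504005432129)
0 [18.86760595 24.34340377] ctr [431.85116607 229.27694689] [430.82607501 229.76514361]Traceback (most recent call last):
  File "<stdin>", line 15, in <module>
    return _methods._ptp(a, axis=axis, out=out, **kwargs)
           ~~~~~~~~~~~~~^^^^^^^^^^^^^^^^^^^^^^^^^^^^^^^^^
    umr_maximum(a, axis, None, out, keepdims),
    ~~~~~~~~~~~^^^^^^^^^^^^^^^^^^^^^^^^^^^^^^
ValueError: zero-size array to reduction operation maximum which has no identity
```

```bash
python3 - <<'E'
from h import *
st=sensors.sense()
rows(st,(429,229,110),[180,0,-170])
E
```

```text
9 rows; total [5.17 1.91 7.67] [  0.1  -0.2 -69.6]
[0.57, 0.21, 0.85, 0.01, -0.03, -7.73]
[1.15, 0.42, 1.71, 0.02, -0.06, -15.46]
[1.72, 0.64, 2.56, 0.03, -0.08, -23.19]
[2.3, 0.85, 3.41, 0.04, -0.11, -30.92]
[2.87, 1.06, 4.26, 0.04, -0.14, -38.64]
```

>>> play_rows(motion=[[[1,0.4,1.5,0,0,-8.4],[2,0.8,3,0,0,-16.8],[3.1,1.1,4.6,0,0,-25.2],[4.2,1.5,6.2,0,0,-33.6],[5.2,1.9,7.7,0,0,-42]]], jaw=0.5)

```text
time: 2.55
tool_pos: [430.7, 222.5, 112.3]
tcp_rot: [-180.0, -0.0, 162.3]
ft_force: [-0.6, -0.1, -0.3]
finger_gap: 42.8
grip_force: 0.0
```

>>> play_rows(motion=[[[0,0,0,0,0,-8],[0,0,0,0,0,-16],[0,0,0,0,0,-24],[0,0,0,0,0,-27.6],[0,0,0,0,0,-27.6]]])

```text
time: 3.05
tool_pos: [431.0, 222.1, 113.0]
tcp_rot: [-180.0, -0.0, -170.4]
ft_force: [-0.6, -0.5, 0.1]
finger_gap: 43.0
grip_force: 0.0
```

```bash
python3 - <<'E'
from h import *
st=sensors.sense();print(st["tool_pos"],st["tcp_rot"],st["time"])
s=optics.snapshot("wrist");save(s,"w3")
import pickle;pickle.dump((st,s),open("w3.pkl","wb"))
rows(st,(429,229,10),[180,0,-170])
# predicted pixels: draw the nut's outline as assumed, at z=34
T=np.array(s["T_tool_cam"]);Rt=Ro.from_euler('xyz',st["tcp_rot"],degrees=True).as_matrix();K=np.array(s["mtx"])
def wp(X):
    c=T[:3,:3].T@(Rt.T@(np.array(X,float)-st["tool_pos"])-T[:3,3]);th=np.arctan2(np.hypot(*c[:2]),c[2]);return K[:2,2]+K[0,0]*th*c[:2]/np.hypot(*c[:2])
a=np.radians(10);d=np.array([np.cos(a),np.sin(a),0]);e=np.array([-d[1],d[0],0])
im=cv2.imread("pics/w3.png");im=cv2.resize(im[100:400,120:520],(800,600),interpolation=cv2.INTER_CUBIC)
pts=[((wp(np.array([432,229.5,34])+d*p+e*q)-[120,100])*2) for p,q in((-10,-14),(-10,14),(0,14),(0,8),(10,8),(10,-8),(0,-8),(0,-14))]
cv2.polylines(im,[np.int32(pts)],True,(0,0,255),1);cv2.imwrite("pics/w3c.png",im)
E
```

```text
[431.01739438 222.05980682 113.03367071] [-1.79994549e+02 -3.20144453e-02 -1.70441926e+02] 3.05
3 rows; total [ 0.08  0.72 10.3 ] [-0.  -0.  -0.4]
[0.03, 0.24, 3.43, -0.0, -0.01, -0.15]
[0.05, 0.48, 6.87, -0.0, -0.02, -0.29]
[0.08, 0.72, 10.3, -0.01, -0.03, -0.44]
```

View pics/w3c.png

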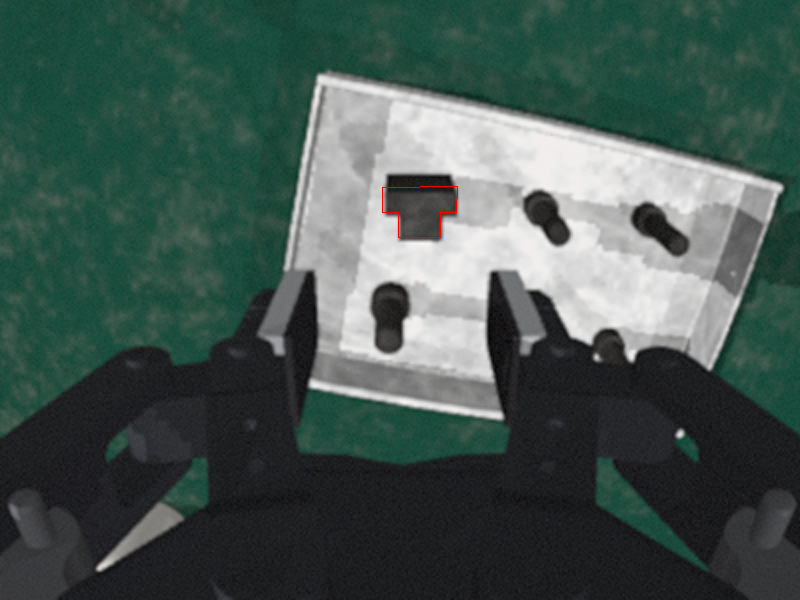

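The outline assumed for the nut sits right on it (crop 383–457 × 187–238). Descending.

>>> play_rows(motion=[[[0.1,0.7,3],[0.1,0.7,6],[0.1,0.7,8.5],[0.1,0.7,10.3],[0.1,0.7,10.3]]])

```text
validation failed for argument at $.mo...
```

>>> play_rows(motion=[[[0.1,0.7,3,0,0,0.4],[0.1,0.7,6,0,0,0.4],[0.1,0.7,8.5,0,0,0.4],[0.1,0.7,10.3,0,0,0.4],[0.1,0.7,10.3,0,0,0.4]]])

```text
time: 3.6
tool_pos: [426.4, 227.9, 7.4]
tcp_rot: [-179.9, -0.3, -171.0]
ft_force: [-0.7, -0.2, 0.6]
finger_gap: 42.7
grip_force: 0.0
```

>>> play_rows(motion=[[[0,0,0,0,0,0],[0,0,0,0,0,0],[0,0,0,0,0,0],[0,0,0,0,0,0],[0,0,0,0,0,0]]], jaw=0.2, squeeze=30)

```text
time: 4.1
tool_pos: [429.4, 229.3, 10.9]
tcp_rot: [180.0, 0.1, -170.9]
ft_force: [0.3, -0.1, -1.0]
finger_gap: 27.2
grip_force: 31.8
```

>>> play_rows(motion=[[[0,0,-1.5,0,0,0],[0,0,-4,0,0,0],[0,0,-7,0,0,0],[0,0,-10,0,0,0],[0,0,-10,0,0,0]]])

```text
time: 4.6
tool_pos: [432.1, 230.4, 115.5]
tcp_rot: [179.9, 0.5, -170.9]
ft_force: [1.3, 0.3, -1.1]
finger_gap: 27.2
grip_force: 31.9
```

```bash
python3 - <<'E'
from h import *
st=sensors.sense();print(st["tool_pos"],st["tcp_rot"],st["grip_force"])
a=st["tcp_rot"][2]
R0=Ro.from_euler('xyz',st["tcp_rot"],degrees=True)
e=(R0*Ro.from_rotvec([0,-40,0],degrees=True)).as_euler('xyz',degrees=True)
rows(st,(430,75,60),e,5)
E
```

```text
[432.13172911 230.42386592 115.4731595 ] [ 179.8889415     0.47249625 -170.85600034] 31.9219833612442
5 rows; total [  2.73 -15.32   5.5 ] [  0. -40.   0.]
[0.55, -3.06, 1.1, 0.0, -8.0, 0.0]
[1.09, -6.13, 2.2, 0.0, -16.0, 0.0]
[1.64, -9.19, 3.3, 0.0, -24.0, 0.0]
[2.18, -12.26, 4.4, 0.0, -32.0, 0.0]
[2.73, -15.32, 5.5, 0.0, -40.0, 0.0]
```

>>> play_rows(motion=[[[0.5,-3.2,0,0,-8,0],[1.1,-7,0.3,0,-16,0],[1.6,-11,1.5,0,-24,0],[2.2,-14,3.5,0,-32,0],[2.7,-15.3,5.5,0,-40,0]]])

```text
time: 5.1
tool_pos: [502.9, 82.7, 82.1]
tcp_rot: [-179.5, 34.3, -170.8]
ft_force: [2.7, 1.4, -0.0]
finger_gap: 27.2
grip_force: 32.1
```

>>> play_rows(motion=[[[0,0,0,0,0,0],[0,0,0,0,0,0],[0,0,0,0,0,0]]])

```text
time: 5.4
tool_pos: [490.2, 86.2, 66.0]
tcp_rot: [-180.0, 32.3, -170.9]
ft_force: [-0.6, 1.2, -0.4]
finger_gap: 27.3
grip_force: 32.1
```

```bash
python3 - <<'E'
from h import *
st=sensors.sense();print(st["tool_pos"],st["tcp_rot"],st["grip_force"],Ro.from_euler('xyz',st["tcp_rot"],degrees=True).as_matrix()[:,2])
p=st["tool_pos"].copy();p[2]=13.5
rows(st,p,st["tcp_rot"],2)
E
```

```text
[490.16553923  86.15579845  66.01338215] [-179.95011175   32.30087867 -170.85433131] 32.12436497211456 [ 0.52771035  0.08407505 -0.84525332]
2 rows; total [2.81 0.   4.44] [0. 0. 0.]
[1.4, 0.0, 2.22, 0.0, 0.0, 0.0]
[2.81, 0.0, 4.44, 0.0, 0.0, 0.0]
```

>>> play_rows(motion=[[[0.7,0,1.1,0,-4,0],[1.4,0,2.2,0,-8,0],[2.1,0,3.3,0,-8,0],[2.7,0,4.2,0,-8,0],[2.7,0,4.2,0,-8,0]]])

```text
time: 5.9
tool_pos: [527.0, 93.9, 12.4]
tcp_rot: [-179.9, 38.7, -170.8]
ft_force: [0.4, 0.1, -0.3]
finger_gap: 27.1
grip_force: 32.1
```

>>> play_rows(motion=[[[0,0,0,0,0,0],[0,0,0,0,0,0]]])

```text
time: 6.1
tool_pos: [528.9, 93.3, 15.2]
tcp_rot: [-179.8, 39.0, -170.8]
ft_force: [-0.2, -0.6, -0.5]
finger_gap: 27.4
grip_force: 32.1
```

>>> play_rows(motion=[[[0.1,0,0.1,0,0,0],[0.2,0,0.2,0,0,0],[0.2,0,0.2,0,0,0],[0.2,0,0.2,0,0,0]]])

```text
time: 6.5
tool_pos: [528.4, 92.6, 11.7]
tcp_rot: [-179.8, 38.9, -170.9]
ft_force: [-0.5, -0.2, -0.4]
finger_gap: 27.4
grip_force: 32.1
```

>>> play_rows(motion=[[[0.05,0,0.06,0,0,0],[0.1,0,0.12,0,0,0],[0.1,0,0.12,0,0,0]]])

```text
time: 6.8
tool_pos: [528.7, 92.7, 10.3]
tcp_rot: [-179.8, 39.0, -170.9]
ft_force: [-1.5, 0.4, 2.3]
finger_gap: 27.3
grip_force: 32.6
```

>>> play_rows(motion=[[[0,0,0,0,0,0],[0,0,0,0,0,0],[0,0,0,0,0,0],[0,0,0,0,0,0],[0,0,0,0,0,0]]], jaw=0.6)

```text
time: 7.3
tool_pos: [528.4, 92.7, 10.1]
tcp_rot: [-179.8, 38.9, -170.9]
ft_force: [-0.3, 0.2, -0.6]
finger_gap: 51.2
grip_force: 0.0
```

>>> play_rows(motion=[[[0,0,-2,0,0,0],[0,0,-5,0,0,0],[0,0,-9,0,7,0],[0,0,-12,0,15,0],[0,0,-14,0,23,0]]])

```text
time: 7.8
tool_pos: [439.0, 78.5, 120.4]
tcp_rot: [-179.8, 17.2, -170.9]
ft_force: [0.7, 1.2, -0.8]
finger_gap: 51.4
grip_force: 0.0
```

```bash
python3 - <<'E'
from h import *
st=sensors.sense();print(st["tool_pos"],st["tcp_rot"],st["time"])
s=optics.snapshot("wrist");save(s,"w4")
import pickle;pickle.dump((st,s),open("w4.pkl","wb"))
E
```

```text
[439.04950692  78.48649836 120.37225149] [-179.83564943   17.22652142 -170.93434402] 7.8
```

View pics/w4.png

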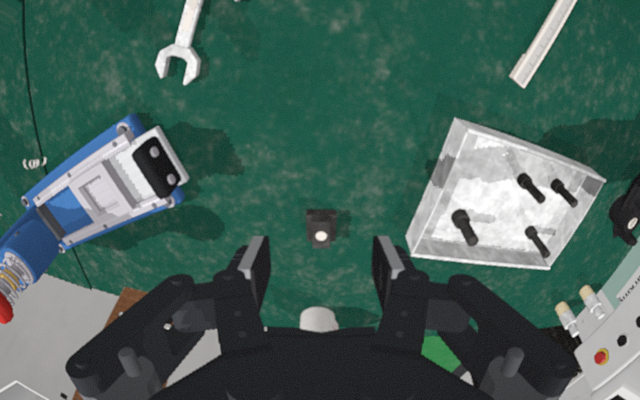

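The nut lies flat, ridge up, with its thread plug at (320,237). The four screws still stand.

```bash
python3 - <<'E'
from h import *
import pickle
st,s=pickle.load(open("w4.pkl","rb"))
p=wplane(s,st,320.5,237,20);print(p)
st=sensors.sense();print(st["tool_pos"])
rows(st,(p[0]-15,p[1]-2,110),[180,0,-171],5)
E
```

```text
[516.16006225  90.53746711  20.        ]
[440.51646698  78.18365974 127.32091768]
5 rows; total [-5.38  0.08  3.44] [-0.2 16.9  0. ]
[-1.08, 0.02, 0.69, -0.04, 3.38, 0.0]
[-2.15, 0.03, 1.38, -0.08, 6.76, 0.01]
[-3.23, 0.05, 2.07, -0.12, 10.13, 0.01]
[-4.31, 0.06, 2.76, -0.15, 13.51, 0.01]
[-5.38, 0.08, 3.44, -0.19, 16.89, 0.02]
```

>>> play_rows(motion=[[[-1.5,0,0.9,0,5,0],[-3,0,1.8,0,10,0],[-4.4,0,2.7,0,15,0],[-5.4,0,3.4,0,16.9,0],[-5.4,0,3.4,0,16.9,0]]])

```text
time: 8.35
tool_pos: [503.7, 89.0, 101.3]
tcp_rot: [-179.9, 0.4, -170.9]
ft_force: [-0.2, -0.6, 0.0]
finger_gap: 51.2
grip_force: 0.0
```

```bash
python3 - <<'E'
from h import *
import pickle
for _ in range(3): s=optics.snapshot("wrist")
st=sensors.sense();print(st["tool_pos"],st["tcp_rot"],st["time"])
s=optics.snapshot("wrist");save(s,"w5");pickle.dump((st,s),open("w5.pkl","wb"))
im=s["pixels"]
# plug: light blob surrounded by black
g=im.max(2);m=(g<70).astype(np.uint8)
n,l,stt,c=cv2.connectedComponentsWithStats(m)
for i in range(1,n):
    if 200<stt[i][4]<3000: print(i,stt[i],c[i],wplane(s,st,*c[i],20)[:2])
E
```

```text
[501.70036583  88.7796935  102.19653424] [-179.9028162     0.51692627 -170.92432483] 8.5
1 [  0   0  40  30 316] [13.64556962 14.68037975] [ 344.59546478 -280.35121785]
9 [ 30   0  21 139 479] [37.4091858  63.35699374] [ 405.99783255 -212.4057689 ]
14 [  70    0   84   31 1132] [110.8860424    9.94257951] [ 362.24211484 -114.86746498]
15 [146   0  30  39 253] [158.9486166   16.17786561] [371.47231178 -61.30760361]
21 [ 175    0   95   88 2561] [227.25888325  49.2823116 ] [397.59928251   2.9037267 ]
36 [579   0  50  30 328] [603.48780488  10.12804878] [257.09836768 342.13982025]
192 [171  20  20  29 309] [180.83171521  32.        ] [385.18338136 -38.15956615]
356 [145  38  25  32 259] [155.9034749   51.60617761] [401.28444047 -58.16422173]
639 [   0   87   26   95 1116] [  8.11021505 130.26164875] [ 477.07932162 -267.82822847]
806 [532 148  33  18 309] [545.97087379 156.43365696] [429.69852979 280.78304792]
813 [566 156  31  18 263] [579.93155894 164.57794677] [426.72764588 331.27318851]
858 [405 181  21  46 462] [414.82034632 206.93939394] [494.77848862 163.08340838]
865 [ 16 184  22  41 298] [ 27.11409396 204.20805369] [ 559.11421074 -236.42034418]
875 [ 302  188   54   44 1606] [329.19302615 207.32752179] [505.4938184   96.14889803]
880 [469 191  34  29 509] [484.28683694 204.94499018] [483.61865709 225.81078801]
889 [550 215  33  26 346] [565.13583815 227.56936416] [491.49390555 336.92470207]
```

```bash
python3 - <<'E'
from h import *
import pickle
st,s=pickle.load(open("w5.pkl","rb"))
g=s["pixels"].max(2)
m=np.zeros_like(g);m[180:245,290:370]=(g[180:245,290:370]>140)
n,l,q,c=cv2.connectedComponentsWithStats(m)
for i in range(1,n):
    if q[i][4]>8:print(q[i],c[i],wplane(s,st,*c[i],20))
print(g[184:244:2,296:364:2])
E
```

```text
[313 210  15  14 152] [320.28947368 216.47368421] [513.91970818  90.5897579   20.        ]
[[70 72 67 ... 81 79 76]
 [74 70 75 ... 81 82 82]
 [78 78 75 ... 84 84 84]
 ...
 [85 87 91 ... 78 81 81]
 [87 87 87 ... 79 81 84]
 [85 81 85 ... 82 79 80]]
```

```bash
python3 - <<'E'
from h import *
st=sensors.sense();print(st["tool_pos"],st["tcp_rot"])
rows(st,(514,90.6,11),[180,0,-171],5)
E
```

```text
[501.65983415  88.72016486 102.58170677] [-179.89817902    0.55006796 -170.9304004 ]
5 rows; total [-1.16  0.01  9.17] [-0.1  0.6  0.1]
[-0.23, 0.0, 1.83, -0.02, 0.11, 0.01]
[-0.46, 0.0, 3.67, -0.04, 0.22, 0.03]
[-0.7, 0.0, 5.5, -0.06, 0.33, 0.04]
[-0.93, 0.01, 7.34, -0.08, 0.44, 0.06]
[-1.16, 0.01, 9.17, -0.1, 0.55, 0.07]
```

>>> play_rows(motion=[[[-0.3,0,2.3,0,0.5,0],[-0.6,0,4.6,0,0.5,0],[-1,0,6.9,0,0.5,0],[-1.2,0,8,0,0.5,0],[-1.2,0,8.6,0,0.5,0]]], jaw=0.5)

```text
time: 9.05
tool_pos: [514.3, 90.5, 16.3]
tcp_rot: [-179.9, -0.0, -170.9]
ft_force: [-0.6, 0.2, 0.2]
finger_gap: 42.7
grip_force: 0.0
```

>>> play_rows(motion=[[[0,0,0.3,0,0,0],[0,0,0.5,0,0,0],[0,0,0.5,0,0,0],[0,0,0.5,0,0,0],[0,0,0.5,0,0,0]]])

```text
time: 9.55
tool_pos: [515.5, 90.7, 12.4]
tcp_rot: [-179.9, 0.1, -170.9]
ft_force: [0.1, -0.4, 0.2]
finger_gap: 42.9
grip_force: 0.0
```

>>> play_rows(motion=[[[0,0,0,0,0,0],[0,0,0,0,0,0],[0,0,0,0,0,0],[0,0,0,0,0,0],[0,0,0,0,0,0]]], jaw=0.08, squeeze=35)

```text
time: 10.05
tool_pos: [515.5, 90.7, 12.2]
tcp_rot: [-179.9, 0.1, -170.9]
ft_force: [-0.0, 0.3, 3.7]
finger_gap: 15.8
grip_force: 34.6
```

>>> play_rows(motion=[[[0,0,-1,0,0,0],[0,0,-4,0,0,0],[0,0,-8,0,0,4],[0,0,-12,0,0,12],[0,0,-14,0,0,20]]])

```text
time: 10.55
tool_pos: [516.6, 91.0, 156.4]
tcp_rot: [-180.0, 0.3, 168.7]
ft_force: [0.5, 0.3, -0.0]
finger_gap: 15.6
grip_force: 34.3
```

```bash
python3 - <<'E'
from h import *
st=sensors.sense();print(st["tool_pos"],st["tcp_rot"],st["grip_force"],st["finger_gap"])
rows(st,(475,-85,140),[180,0,119],5)
E
```

```text
[516.56580871  90.99522776 156.37842585] [-179.98246531    0.33048684  168.74452646] 34.26405608654022 15.63220910199765
5 rows; total [  0.65 -18.07   1.64] [ 0.1  0.3 49.7]
[0.13, -3.61, 0.33, 0.03, 0.06, 9.95]
[0.26, -7.23, 0.66, 0.05, 0.13, 19.9]
[0.39, -10.84, 0.98, 0.08, 0.19, 29.85]
[0.52, -14.46, 1.31, 0.1, 0.25, 39.8]
[0.65, -18.07, 1.64, 0.13, 0.32, 49.74]
```

>>> play_rows(motion=[[[0.1,-3.6,0.3,0,0,8.2],[0.3,-7.2,0.6,0,0,16.4],[0.4,-10.8,1,0,0,24.6],[0.5,-14.5,1.3,0,0,32.8],[0.6,-18,1.6,0,0.3,41]]])

```text
time: 11.05
tool_pos: [474.2, -86.0, 136.3]
tcp_rot: [-179.9, -0.2, 127.7]
ft_force: [1.3, 0.8, -0.3]
finger_gap: 15.8
grip_force: 34.3
```

>>> play_rows(motion=[[[0,0,0,0,0,4.5],[0,0,0,0,0,8.7],[0,0,0,0,0,8.7],[0,0,0,0,0,8.7],[0,0,0,0,0,8.7]]])

```text
time: 11.55
tool_pos: [475.0, -84.5, 136.2]
tcp_rot: [-179.8, -0.1, 119.5]
ft_force: [0.3, -0.2, -0.6]
finger_gap: 15.9
grip_force: 34.4
```

```bash
python3 - <<'E'
from h import *
import pickle
st=sensors.sense();print(st["tool_pos"],st["tcp_rot"],st["time"])
s=optics.snapshot("wrist");save(s,"w6");pickle.dump((st,s),open("w6.pkl","wb"))
s=optics.snapshot("top");save(s,"t6")
cv2.imwrite("pics/w6c.png",cv2.resize(cv2.imread("pics/w6.png")[30:330,160:560],(800,600),interpolation=cv2.INTER_CUBIC))
E
```

```text
[474.97952201 -84.50400349 136.23546227] [-1.79841718e+02 -1.47020736e-01  1.19492603e+02] 11.55
```

View pics/w6c.png

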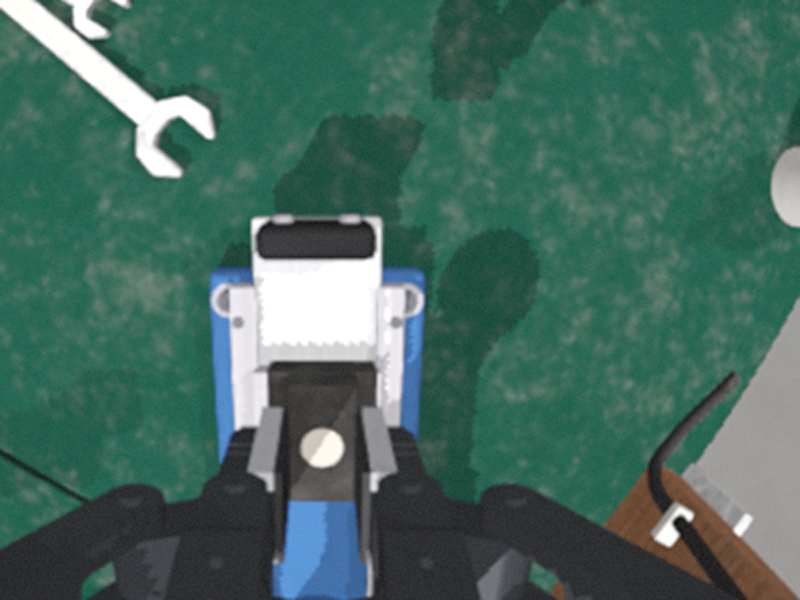

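The nut is held squarely: plug at crop (322,447), handle (257–377, 222–258). The press axis lies along the image column, so the yaw is right. I'll step aside to see the nest.

>>> play_rows(motion=[[[-0.6,-1.5,0,0,0,0],[-1.5,-3.5,0,0,0,0],[-2.5,-5.5,0,0,0,0],[-3,-7,0,0,0,0],[-3,-7,0,0,0,0]]])

```text
time: 12.15
tool_pos: [427.9, -146.2, 136.2]
tcp_rot: [-179.8, -0.1, 119.3]
ft_force: [0.3, -0.2, -0.7]
finger_gap: 15.7
grip_force: 34.4
```

```bash
python3 - <<'E'
from h import *
import pickle
for _ in range(3):s=optics.snapshot("wrist")
st=sensors.sense();print(st["tool_pos"],st["tcp_rot"],st["time"])
s=optics.snapshot("wrist");save(s,"w7");pickle.dump((st,s),open("w7.pkl","wb"))
cv2.imwrite("pics/w7c.png",cv2.resize(cv2.imread("pics/w7.png")[110:310,290:550],(780,600),interpolation=cv2.INTER_CUBIC))
w,q=pickle.load(open("w6.pkl","rb"))
p=wplane(q,w,321,253.5,w["tool_pos"][2]+7.8)
print("plug in tool mm",move(w,p)*10)
E
```

```text
[ 429.06093604 -144.84734414  136.33635358] [-1.79868334e+02 -1.44591356e-01  1.19380831e+02] 12.3
plug in tool mm [ 1.61383901  0.55994746 -7.7974612 ]
```

View pics/w7c.png

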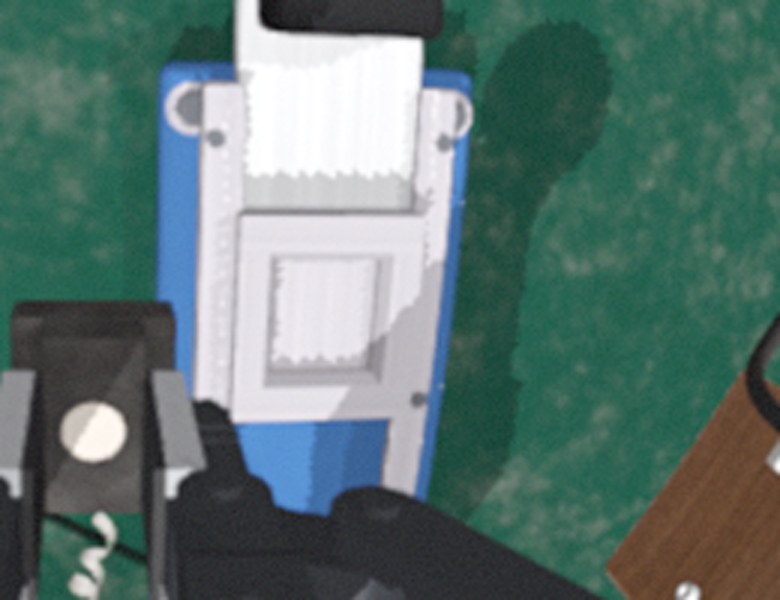

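The nest shows its bevelled mouth with crop corners at about (271,256), (392,256), (382,385) and (264,385).

```bash
python3 - <<'E'
from h import *
import pickle
st,s=pickle.load(open("w7.pkl","rb"))
def W(u,v,z):return wplane(s,st,290+u/3-1/3,110+v/3-1/3,z)[:2]
C=np.array([W(*p,33) for p in((271,256),(392,256),(382,385),(264,385))])
print(C, [np.linalg.norm(C[i]-C[i-1]).round(1) for i in range(4)],C.mean(0))
a=C[3]+C[2]-C[0]-C[1];print("dir x",np.degrees(np.arctan2(a[1],a[0])))
b=C[1]+C[2]-C[0]-C[3];print("dir y",np.degrees(np.arctan2(b[1],b[0])))
B=np.array([W(*p,33) for p in((240,212),(231,422))]);b=B[1]-B[0];print("block",np.degrees(np.arctan2(b[1],b[0])),np.linalg.norm(b))
b=W(415,210,20)-W(240,212,20)
h=np.array([W(262,33,52),W(441,36,52)]);b=h[1]-h[0];print("handle",h,np.degrees(np.arctan2(b[1],b[0])),np.linalg.norm(b))
p=wplane(s,st,290+94/3-.33,110+432/3-.33,st["tool_pos"][2]+7.8);print("plug tool",move(st,p)*10)
# knob from top+w1 two-view
E
```

```text
[[ 472.21347803 -119.86973243]
 [ 503.27603071 -102.35167469]
 [ 523.65781371 -136.67311286]
 [ 491.56849457 -153.75366025]] [np.float64(39.0), np.float64(35.7), np.float64(39.9), np.float64(36.4)] [ 497.67895425 -128.16204505]
dir x -59.77470065716668
dir y 28.71672600729232
block -60.26227784568978 63.339804035343576
handle [[434.75319044 -69.82522354]
 [475.11401604 -45.59498703]] 30.978097605133396 47.07547774376642
plug tool [ 1.52203568  0.56177105 -7.79749537]
```

```bash
python3 - <<'E'
from h import *
st=sensors.sense()
e=[180,0,119.9];R=Ro.from_euler('xyz',e,degrees=True)
t=np.array([497.7,-128.2,0])-R.apply([1.57,.56,0]);t[2]=65;print(t,st["tool_pos"])
rows(st,t,e,5)
E
```

```text
[ 497.99716357 -129.84018103   65.        ] [ 429.14413056 -144.7162182   136.32633515]
5 rows; total [-2.1   6.75  7.11] [-0.1 -0.1 -0.5]
[-0.42, 1.35, 1.42, -0.03, -0.03, -0.1]
[-0.84, 2.7, 2.84, -0.05, -0.06, -0.2]
[-1.26, 4.05, 4.27, -0.08, -0.09, -0.3]
[-1.68, 5.4, 5.69, -0.11, -0.12, -0.4]
[-2.1, 6.75, 7.11, -0.14, -0.14, -0.49]
```

>>> play_rows(motion=[[[-0.5,2,0.5,0,0,-0.5],[-1.2,4.2,1.5,0,0,-0.5],[-1.8,6,4,0,0,-0.5],[-2.1,6.75,6,-0.1,-0.1,-0.5],[-2.1,6.75,7.1,-0.1,-0.1,-0.5]]])

```text
time: 12.85
tool_pos: [497.6, -128.9, 63.0]
tcp_rot: [-179.9, -0.2, 120.0]
ft_force: [-0.8, -0.2, 0.2]
finger_gap: 15.7
grip_force: 34.4
```

>>> play_rows(motion=[[[0,0,0,0,0,0],[0,0,0,0,0,0],[0,0,0,0,0,0]]])

```text
time: 13.15
tool_pos: [498.2, -130.7, 66.3]
tcp_rot: [180.0, 0.0, 119.9]
ft_force: [0.2, 0.4, -1.1]
finger_gap: 16.0
grip_force: 34.4
```

>>> play_rows(motion=[[[0.08,0,0.7,0,0,0],[0.08,0,1.4,0,0,0],[0.08,0,1.9,0,0,0],[0.08,0,2.3,0,0,0],[0.08,0,2.4,0,0,0]]])

```text
time: 13.65
tool_pos: [496.6, -129.5, 40.1]
tcp_rot: [-179.9, -0.1, 119.9]
ft_force: [0.7, -0.1, -0.2]
finger_gap: 15.9
grip_force: 34.4
```

>>> play_rows(motion=[[[0,0,0.1,0,0,0],[0,0,0.2,0,0,0],[0,0,0.3,0,0,0],[0,0,0.3,0,0,0]]])

```text
time: 14.05
tool_pos: [497.3, -129.7, 38.2]
tcp_rot: [-180.0, -0.0, 119.9]
ft_force: [-0.1, -0.1, -0.4]
finger_gap: 15.4
grip_force: 34.5
```

>>> play_rows(motion=[[[0,0,0,0,0,0],[0,0,0,0,0,0],[0,0,0,0,0,0],[0,0,0,0,0,0]]], jaw=0.45)

```text
time: 14.45
tool_pos: [497.2, -129.7, 38.0]
tcp_rot: [-179.9, -0.0, 119.9]
ft_force: [-0.1, 0.7, 0.4]
finger_gap: 38.6
grip_force: 0.0
```

>>> play_rows(motion=[[[0,0,-1,0,0,0],[0,0,-3,0,0,0],[2,0,-6,0,0,0],[5,0,-8,0,0,0],[8,0,-8.5,0,0,0]]])

```text
time: 14.95
tool_pos: [459.0, -60.3, 126.9]
tcp_rot: [179.8, 0.2, 119.8]
ft_force: [-0.6, 0.7, -0.1]
finger_gap: 38.6
grip_force: 0.0
```

```bash
python3 - <<'E'
from h import *
import pickle
for _ in range(3):s=optics.snapshot("wrist")
st=sensors.sense();print(st["tool_pos"],st["tcp_rot"],st["time"])
s=optics.snapshot("wrist");save(s,"w8");pickle.dump((st,s),open("w8.pkl","wb"))
cv2.imwrite("pics/w8c.png",cv2.resize(cv2.imread("pics/w8.png")[100:400,120:520],(800,600),interpolation=cv2.INTER_CUBIC))
E
```

```text
[457.64051198 -59.41791881 124.48939084] [1.79957084e+02 4.20701914e-02 1.19978398e+02] 15.1
```

View pics/w8c.png

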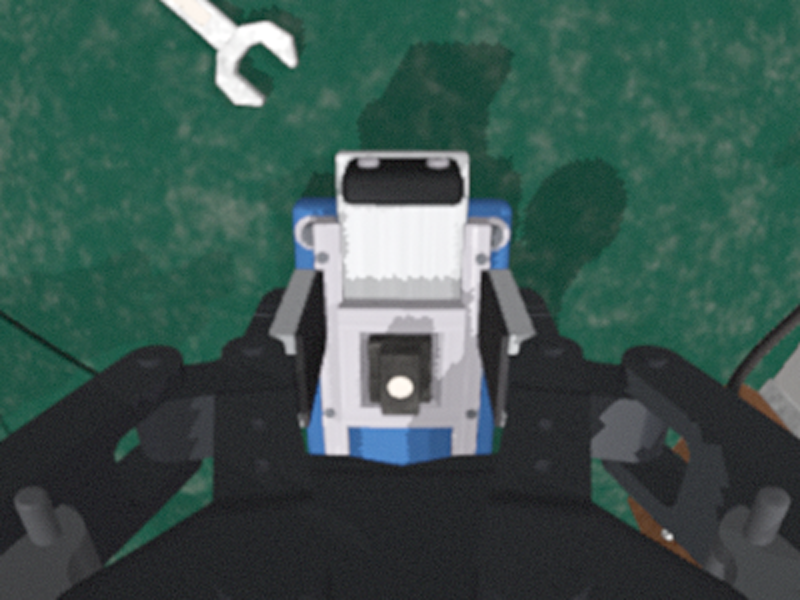

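The nut sits flat in the nest, ridge up, with its plug at crop (400,387). Next I shut the fingers and go behind the handle.

>>> play_rows(motion=[[[2,0,0,0,0,0],[4,0,1,0,0,0],[4.6,0,4,0,0,0],[4.6,0,7,0,0,0],[4.6,0,9.2,0,0,0]]], jaw=0)

```text
time: 15.65
tool_pos: [433.8, -20.8, 29.3]
tcp_rot: [-179.9, -0.1, 119.9]
ft_force: [-0.1, 0.4, 0.1]
finger_gap: 0.0
grip_force: 0.0
```

>>> play_rows(motion=[[[0,0,0,0,0,0],[0,0,0,0,0,0],[0,0,0,0,0,0]]])

```text
time: 15.95
tool_pos: [435.7, -21.0, 32.6]
tcp_rot: [180.0, 0.0, 119.8]
ft_force: [0.6, 0.6, -0.2]
finger_gap: -0.1
grip_force: 0.0
```

```bash
python3 - <<'E'
from h import *
st=sensors.sense();print(st["tool_pos"],st["tcp_rot"],st["finger_gap"])
e=[180,0,119.9];R=Ro.from_euler('xyz',e,degrees=True)
print(R.inv().apply(st["tool_pos"]-np.array([497.7,-128.2,32])), R.inv().apply(np.array([532.5,-196.5,0])-np.array([497.7,-128.2,0])))
E
```

```text
[435.71963635 -20.96633939  32.55745098] [1.79968761e+02 3.26070881e-02 1.19838222e+02] -0.08126723185349288
[123.85696315  -0.27591064  -0.55745098] [-7.65564213e+01 -3.87870576e+00 -4.75004460e-16]
```

>>> play_rows(motion=[[[-0.7,0,0,0,0,0],[-1.4,0,0,0,0,0],[-2.1,0,0,0,0,0],[-2.9,0,0,0,0,0],[-3.7,0,0,0,0,0]]])

```text
time: 16.45
tool_pos: [453.2, -53.0, 31.3]
tcp_rot: [-180.0, -0.1, 119.9]
ft_force: [-0.3, 4.5, 1.7]
finger_gap: 0.0
grip_force: 1.7
```

>>> play_rows(motion=[[[-0.8,0,0,0,0,0],[-1.6,0,0,0,0,0],[-2.4,0,0,0,0,0],[-3.2,0,0,0,0,0],[-4,0,0,0,0,0]]])

```text
time: 16.95
tool_pos: [472.8, -87.8, 30.9]
tcp_rot: [-179.9, -0.1, 119.9]
ft_force: [-1.4, 3.3, 2.5]
finger_gap: -0.2
grip_force: 1.7
```

>>> play_rows(motion=[[[-0.4,0,0,0,0,0],[-0.8,0,0,0,0,0],[-1.2,0,0,0,0,0],[-1.4,0,0,0,0,0],[-1.6,0,0,0,0,0]]])

```text
time: 17.45
tool_pos: [480.4, -101.1, 30.8]
tcp_rot: [-179.9, -0.1, 119.9]
ft_force: [-3.4, 2.0, 1.3]
finger_gap: -0.2
grip_force: 1.6
```

>>> play_rows(motion=[[[-0.1,0,0,0,0,0],[-0.2,0,0,0,0,0],[-0.3,0,0,0,0,0],[-0.4,0,0,0,0,0]]])

```text
time: 17.85
tool_pos: [482.5, -104.5, 30.9]
tcp_rot: [-179.9, -0.1, 119.9]
ft_force: [-2.9, 1.0, -0.4]
finger_gap: -0.1
grip_force: 1.5
```

>>> play_rows(motion=[[[-0.2,0,0,0,0,0],[-0.4,0,0,0,0,0],[-0.6,0,0,0,0,0],[-0.6,0,0,0,0,0]]])

```text
time: 18.25
tool_pos: [485.2, -109.2, 30.8]
tcp_rot: [-179.9, -0.2, 119.9]
ft_force: [-6.1, 5.3, 4.1]
finger_gap: 0.0
grip_force: 3.8
```

>>> play_rows(motion=[[[-0.2,0,0,0,0,0],[-0.4,0,0,0,0,0],[-0.5,0,0,0,0,0],[-0.5,0,0,0,0,0]]])

```text
time: 18.65
tool_pos: [485.2, -109.3, 30.7]
tcp_rot: [-179.8, -0.7, 119.9]
ft_force: [-21.6, 27.0, 24.2]
finger_gap: -0.2
grip_force: 17.2
```

>>> play_rows(motion=[[[1.2,0,0,0,0,0],[2.5,0,-1,0,0,0],[3.5,0,-5,0,0,0],[4,0,-9,0,0,0],[4,0,-13,0,0,0]]])

```text
time: 19.15
tool_pos: [468.8, -79.1, 162.9]
tcp_rot: [180.0, 0.0, 119.9]
ft_force: [0.5, -0.2, -0.1]
finger_gap: 0.4
grip_force: 0.0
```

>>> play_rows(motion=[[[0,0,-3,0,0,0],[0,0,-6,0,0,0],[0,0,-6,0,0,0],[0,0,-6,0,0,0]]])

```text
time: 19.55
tool_pos: [469.8, -79.9, 222.4]
tcp_rot: [179.9, 0.1, 119.9]
ft_force: [0.3, -0.2, -0.3]
finger_gap: -0.1
grip_force: 0.0
```

```bash
python3 - <<'E'
from h import *
import pickle
st=sensors.sense();print(st["tool_pos"],st["tcp_rot"],st["time"])
w=optics.snapshot("wrist");save(w,"w9");t=optics.snapshot("top");save(t,"t9");sc=optics.snapshot("scene");save(sc,"s9")
def red(s,roi=None):
    h=cv2.cvtColor(s["pixels"],cv2.COLOR_RGB2HSV);m=(((h[...,0]<8)|(h[...,0]>172))&(h[...,1]>150)&(h[...,2]>70)).astype(np.uint8)
    n,l,q,c=cv2.connectedComponentsWithStats(m);return [(q[i].tolist(),c[i].round(1).tolist()) for i in range(1,n) if q[i][4]>40]
for n,s in(("w",w),("t",t),("s",sc)):
    for q,c in red(s):
        p=wplane(s,st,*c,166) if n=="w" else plane(s,*c,166)
        print(n,q,c,p.round(1))
w1,s1=pickle.load(open("w1.pkl","rb"))
for q,c in red(s1):print("w1",q,c,wplane(s1,w1,*c,166).round(1))
# handle (black) after push: check against w9
E
```

```text
[469.76882456 -79.90216528 222.38236872] [1.79897384e+02 1.28878893e-01 1.19859434e+02] 19.55
w [538, 118, 8, 19, 68] [540.4, 126.4] [583.1  63.6 166. ]
w [548, 124, 11, 10, 77] [552.3, 128.5] [595.1  70.1 166. ]
t [466, 12, 13, 10, 87] [471.5, 16.9] [1050.6 -347.   166. ]
t [101, 134, 8, 8, 48] [104.7, 137.3] [711.2 674.7 166. ]
s [406, 150, 12, 12, 82] [411.8, 156.4] [ 524.7 -198.3  166. ]
s [280, 201, 9, 12, 58] [283.7, 208.2] [548.  197.2 166. ]
w1 [430, 190, 52, 54, 2187] [455.4, 216.9] [ 536.2 -199.   166. ]
```

```bash
python3 - <<'E'
from h import *
import pickle
st,d=pickle.load(open("s0.pkl","rb"));w1,s1=pickle.load(open("w1.pkl","rb"))
def red(s,x0,x1,y0,y1):
    h=cv2.cvtColor(s["pixels"],cv2.COLOR_RGB2HSV);m=(((h[...,0]<8)|(h[...,0]>172))&(h[...,1]>130)&(h[...,2]>60));k=np.zeros_like(m);k[y0:y1,x0:x1]=m[y0:y1,x0:x1]
    v,u=np.nonzero(k);return u.mean(),v.mean(),len(u)
rays=[]
for s,b in((d["top"],(405,450,180,220)),(d["scene"],(390,425,140,170))):
    u,v,n=red(s,*b);print(u,v,n);rays.append(ray(s,u,v))
rays.append(wray(s1,w1,455.4,216.9))
for z in(160,166,172):print(z,[(c+e*(z-c[2])/e[2])[:2].round(1) for c,e in rays])
A=np.zeros((3,3));b=np.zeros(3)
for c,e in rays:
    e=e/np.linalg.norm(e);M=np.eye(3)-np.outer(e,e);A+=M;b+=M@c
X=np.linalg.solve(A,b);print(X)
st=sensors.sense();R=Ro.from_euler('xyz',[180,0,119.9],degrees=True);print("axis in tool axes from pushed TCP",R.inv().apply(X-np.array([485.2,-109.2,166])))
X[2]=200;rows(st,X,[180,0,119.9],4)
E
```

```text
426.0372093023256 198.11627906976744 215
408.320987654321 155.8395061728395 162
160 [array([ 537.5, -202.6]), array([ 539.5, -204. ]), array([ 539.3, -200.9])]
166 [array([ 536.7, -201.2]), array([ 532.5, -193.9]), array([ 536.2, -199. ])]
172 [array([ 535.9, -199.9]), array([ 525.5, -183.8]), array([ 533.1, -197.1])]
[ 537.69163496 -201.20740776  161.87942803]
axis in tool axes from pushed TCP [-105.92735913   -0.35973705    4.12057197]
4 rows; total [-14.04  -0.02   1.94] [-0.1 -0.1 -0. ]
[-3.51, -0.0, 0.49, -0.03, -0.03, -0.01]
[-7.02, -0.01, 0.97, -0.06, -0.05, -0.02]
[-10.53, -0.01, 1.46, -0.09, -0.08, -0.03]
[-14.04, -0.02, 1.94, -0.12, -0.11, -0.04]
```

The axis is exactly 106 mm ahead of the pushed position, so the slide is home. Next, above the knob.

>>> play_rows(motion=[[[-3.5,0,0,0,0,0],[-7.5,0,0.3,0,0,0],[-11,0,1,0,0,0],[-14,0,2,0,0,0],[-14,0,2.5,0,0,0]]])

```text
time: 20.2
tool_pos: [538.0, -203.4, 192.7]
tcp_rot: [-179.8, -0.2, 119.7]
ft_force: [-0.8, 0.8, -0.5]
finger_gap: -0.2
grip_force: 0.0
```

>>> play_rows(motion=[[[0,0,0.3,0,0,0],[0,0,0.6,0,0,0],[0,0,0.9,0,0,0],[0,0,1.2,0,0,0],[0,0,1.5,0,0,0]]])

```text
time: 20.7
tool_pos: [538.3, -200.4, 181.2]
tcp_rot: [-180.0, -0.0, 119.9]
ft_force: [0.1, 0.4, 0.4]
finger_gap: 0.3
grip_force: 0.0
```

>>> play_rows(motion=[[[0,0,0.3,0,0,0],[0,0,0.6,0,0,0],[0,0,0.9,0,0,0],[0,0,1.2,0,0,0],[0,0,1.2,0,0,0]]])

```text
time: 21.2
tool_pos: [538.3, -200.8, 169.2]
tcp_rot: [-180.0, -0.0, 119.9]
ft_force: [-3.3, 2.8, 7.2]
finger_gap: 0.2
grip_force: 3.1
```

>>> play_rows(motion=[[[0,0,0.2,0,0,0],[0,0,0.4,0,0,0],[0,0,0.6,0,0,0],[0,0,0.7,0,0,0],[0,0,0.7,0,0,0]]])

```text
time: 21.7
tool_pos: [538.3, -200.8, 163.1]
tcp_rot: [-180.0, -0.0, 119.9]
ft_force: [-4.2, 3.3, 10.3]
finger_gap: 0.1
grip_force: 5.0
```

>>> play_rows(motion=[[[0,0,0.1,0,0,0],[0,0,0.2,0,0,0],[0,0,0.2,0,0,0],[0,0,0.2,0,0,0]]])

```text
time: 22.1
tool_pos: [538.4, -200.8, 161.7]
tcp_rot: [-180.0, -0.0, 119.9]
ft_force: [-6.2, 3.3, 12.5]
finger_gap: 0.3
grip_force: 6.4
```

Near the stop; I'll press on until the force clearly rises.

>>> play_rows(motion=[[[0,0,0.1,0,0,0],[0,0,0.2,0,0,0],[0,0,0.2,0,0,0],[0,0,0.2,0,0,0]]])

```text
time: 22.5
tool_pos: [538.5, -200.8, 161.6]
tcp_rot: [180.0, 0.0, 119.9]
ft_force: [-12.4, 5.2, 23.6]
finger_gap: 0.1
grip_force: 12.3
```

Bottomed: no further travel, and the force has doubled. Release upward and retreat.

>>> play_rows(motion=[[[0,0,-0.5,0,0,0],[0,0,-1.2,0,0,0],[0,0,-2.2,0,0,0],[0,0,-4,0,0,0],[0,0,-6,0,0,0]]])

```text
time: 23.0
tool_pos: [537.7, -200.6, 217.7]
tcp_rot: [-179.9, -0.1, 119.9]
ft_force: [0.1, 0.2, -0.9]
finger_gap: 0.4
grip_force: 0.0
```

>>> play_rows(motion=[[[3,0,0,0,0,0],[7,0,0,0,0,0],[11,-1,0,0,0,0],[15,-3,0,0,0,0],[19,-5,0,0,0,0]]])

```text
time: 23.5
tool_pos: [398.9, -60.0, 217.8]
tcp_rot: [-179.9, -0.1, 119.9]
ft_force: [-0.2, 0.4, -0.2]
finger_gap: -0.2
grip_force: 0.0
```

```bash
python3 - <<'E'
from h import *
import pickle
for _ in range(3):s=optics.snapshot("wrist")
st=sensors.sense();print(st["tool_pos"],st["tcp_rot"],st["time"])
w=optics.snapshot("wrist");save(w,"w10");t=optics.snapshot("top");save(t,"t10");sc=optics.snapshot("scene")
d=pickle.load(open("s0.pkl","rb"))[1]
def red(s,x0,x1,y0,y1):
    h=cv2.cvtColor(s["pixels"],cv2.COLOR_RGB2HSV);m=(((h[...,0]<8)|(h[...,0]>172))&(h[...,1]>130)&(h[...,2]>60));k=np.zeros_like(m);k[y0:y1,x0:x1]=m[y0:y1,x0:x1]
    v,u=np.nonzero(k);return u.mean(),v.mean(),len(u)
for q in(d["scene"],sc):print("knob scene",red(q,390,425,140,170),"pot",red(q,270,300,190,225))
# handle: dark blob in wrist view near expected place
T=np.array(w["T_tool_cam"]);Rt=Ro.from_euler('xyz',st["tcp_rot"],degrees=True).as_matrix();K=np.array(w["mtx"])
c=T[:3,:3].T@(Rt.T@(np.array([537.7-.4985*88,-201.2+.867*88,52])-st["tool_pos"])-T[:3,3]);th=np.arctan2(np.hypot(*c[:2]),c[2]);e=K[:2,2]+K[0,0]*th*c[:2]/np.hypot(*c[:2]);print("handle expected px",e)
m=(w["pixels"].max(2)<60).astype(np.uint8);n,l,q,cc=cv2.connectedComponentsWithStats(m)
for i in range(1,n):
    if q[i][4]>100 and np.hypot(*(cc[i]-e))<60:print(q[i],cc[i],wplane(w,st,*cc[i],52))
E
```

```text
[398.86443639 -59.86704377 218.14687773] [-1.79996779e+02  4.47456021e-03  1.19951861e+02] 23.65
knob scene (np.float64(408.320987654321), np.float64(155.8395061728395), 162) pot (np.float64(283.77142857142854), np.float64(208.42857142857142), 70)
knob scene (np.float64(407.38235294117646), np.float64(156.3014705882353), 136) pot (np.float64(283.77142857142854), np.float64(208.42857142857142), 70)
handle expected px [363.93761607 268.21761235]
```

```bash
python3 -c "
from h import *
print(job.hand_in())"
```

```text
the job is handed in; nothing more can be done
None
```

The job is handed in: the T-nut lies ridge up in the nest, the slide was pushed to its stop, and the knob was pressed until it bottomed (force 12 to 24 N with no further travel) and is back up, at 23.65 s; the pot has not moved, the screws stood when last viewed (about 8 s), and I did not see the nut or slide again after the press.

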